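# Prop the parts bin's lid on its stay and stow the yellow-banded objective

### The arm

A 6-joint arm with a two-finger parallel gripper is mounted at the origin on a cart in front of the work surface, level with it; the furniture and walls round the work are solid. World frame = base frame: x ahead of the robot, y to its left, z up, the work surface at z = 0. Lengths are in m, angles in rad, forces in N, time in s.
With the tool pointing down it reaches from about 0.35 to 0.975 m from the base axis. Payload 4.9 kg.
Tool frame: the origin (TCP) lies at the very end of the fingers, on their centre line; the grasp point (between the pads) lies 19 mm behind it (pinch_z is the distance from the TCP to the grasp point, in m); z points along the fingers, y is the line along which they close (so a half turn about z gives the same grasp; the last joint's range is limited). The gripper opens to 85 mm and grips with 20 to 120 N. Pads are 22 mm wide; open, the fingers measure 114 mm over their backs; the gripper's body (76 mm by 85 mm) begins 54 mm behind the grasp point. The pads swing forward as they close: fully open they stand 13 mm farther back than shut.
Start: joints at [1.005, 0.053, 1.613, -0, 1.476, -0.119], TCP at [0.27, 0.564, 0.231] pointing down, gripper open.
Joint ranges: [-3.01, 3.01], [-1.01, 2.22], [0.06, 2.58], [-1.02, 4.17], [0.09, 2.62], [-3.14, 3.14]. Speed limits (rad/s): [2.57, 2.57, 3.14, 3.14, 3.14, 3.14].

### API

Orientations are given as a unit quaternion [w, x, y, z].
In Python, from plant import * gives the robot as it stands. The module is installed in compiled form; this text tells all that it offers.
- The arm moves only by the tool play_rows, never from a script. Its arguments are lists of equal length, an entry for each row: "linear": the shift along the world's x, y, z in m, a list of three; "turn": the turn about the world's z in degrees. A call has 1 to 8 rows; each row shifts and turns the commanded pose from where the row before left it; what a row does not reach is not made up. A row lasts 1/8 s, in which the tool goes at most 62.5 mm and 10.7 degrees, less where a joint would pass 70% of its speed; a pose out of reach is approached as far as the arm can. A call is refused whole if a number of a shift passes 0.0625 or a number of a turn 10.7, either way. A call with a gripper value outside its range is refused whole. "hand" is the finger opening in m, from 0 to 0.0854, set as the call begins (left out, the last holds). The fingers move at their own pace and stop on an object; the grip force is fixed at half the most. Time passes only in rows, so rows that do not move let the fingers close. It gives the time, the measured TCP pose, the force, the opening and the grip force at its end, in the units of the state.
- state(): the state, without advancing time (a new reading comes with each control period).
- grab_frame(name): name is "side" or "top" or "wrist"; returns the picture (400x640x3 uint8, red, green, blue); there is no depth.
- camera_info(name): a dict with "camera_matrix" (3x3 intrinsics, pixels), "origin" and "attitude" of the camera in the world; the wrist camera has in their place "mount" (4x4, takes a point from camera to tool coordinates, whose origin is the TCP and whose axes are the flange's). Camera axes: x right, y down, z forward; pixel columns grow to the right and rows downward; lengths in m; the calibration is good to about 2 mm. The wrist camera is an equidistant fisheye: a pixel r from the principal point sees the ray r / f radians off the axis. A picture is of the moment at which its call begins: read the wrist's pose just before it. camera_info takes no time and is no camera call.
- job_done(): hands the job in; it is judged then, once.
Trained networks look in the newest picture that a camera, given by its name, has taken for a name from the list of things; names that differ only in an ending like _2 or _b are one class to them, and where a whole thing is asked for, a point or a joint stands for the part that bears it (a point fixed in the world has none). Each returns a list of dicts, best first, with "p" (0 to 1); they miss things now and then, are a little off and sometimes report something else, mostly with a low value. They report only what shows in the picture. A call takes as long as a camera call.
- trace(camera, thing): "region" (400x640 bool, what is visible of it) and "location" ([column, row] in pixels, amid what is visible of it).
The state is a dict: "time": time; "joint_pos": joint angles; "joint_vel": joint speeds; "joint_efforts": joint torques, N m; "tool_pos": TCP position; "tool_rot": TCP orientation; "contact_force": force on the tool from outside, world axes, zero at the start; "ft_torque": the same for the moment, N m; "gripper_width": opening from 0.0 (shut) to 1.0 (fully open); "grasp_force": force on a finger pad.
Only numpy, scipy, OpenCV 4.12 (cv2) and the standard library are available. Lean on these libraries where they do the work, as an engineer would, in place of code of your own. Each camera call takes 0.05 s, during which the arm holds its last target. There are 200 camera calls.

### The job

Swing the blue parts bin's lid up by its red grip until the brass stay at its side drops in behind the lid's pin, let the lid back down onto the stay so that it stays propped open by itself, and let go. Then stand the microscope objective with the yellow band (the taller one) upright inside the bin. Leave the lid propped, and leave the other objective (red band) where it stands.

Things in the scene. Friction and masses are not known exactly. Their poses are not given: they have to be found in the camera images.
- bin_floor (a point): Centre of the inner floor of the fixed blue bin, 5 mm above the worktop. x: from the front (grip) to the hinge at the back; y: to the side with the stay; z up. Outside 170 (x) x 200 (y) x 60 mm high, walls 4 mm, empty. Hinge axis along y at x = 85 mm, 58 mm above this point. Propped, the stay slants up just outside the +y wall to 165 mm high, and the lid leans over the rear 50 mm of the opening.
- bin_lid (a joint): Angle (rad) of the grey lid, 170 x 200 x 6 mm, 0.25 kg: 0 shut, grows as its front swings up and back, stop at 1.55. Let go, it falls shut unless the stay holds it. The stay is a notched brass bar that rides on the lid's side pin by its own weight: raised past 1.38, the notch drops over the pin by itself within 0.3 s, and the lid let down again rests on it at about 1.33.
- lid_grip (a point): Centre of the lid's red grip: a roller 22 mm in diameter, 24 mm long along the bin's y, flat ends, on a 12 mm wide tongue; 35 mm before the lid's front edge, 205 mm from the hinge axis, 65 mm above the worktop when shut. Axes as bin_floor while shut; they turn with the lid. Pinched from above across its flat ends it turns between the fingers, so the gripper can keep pointing down.
- objective_0_mid (a point): Centre, half-way up, of the microscope objective to stow: round, light metal with a yellow band and a black band, 25 mm in diameter, 45 mm tall, 0.09 kg, loose, standing upright on the worktop; its z axis points up along it.
- objective_1_mid (a point): Centre, half-way up, of the other objective, which must stay where it is: like the first but with a red band, 25 mm in diameter and only 34 mm tall, loose, standing upright. A balance with a scale on top, 0.5 m tall in all, stands to the right of both objectives (its near corner at world x = 0.48, y = -0.20 m): keep the arm clear of it.

How it is judged:
By the outcome, as a careful person would: the job done as asked, in the order asked, and still so for the second after the job is handed in, with the robot touching nothing.
It also fails if it takes over 64 s, if anything falls off the work surface, if the arm or the gripper's body presses on something with over 40 N, if the wrist force passes 120 N, or if a joint passes its speed limit or range.

## Working session

There is one attempt and no reset: what is moved stays moved. The work goes in short steps, Python scripts to look and compute and a tool call to move; the robot and the scene stay as the last step left them, time stands still between calls to the robot, and variables do not carry over. Pictures are saved under pics/ and viewed, at most 10 in all, crops included, and the job is handed in when it is done.

Besides the shell and the picture viewer there is one more tool, called after ">>>" by a JSON object that holds its "fn" and its "kwargs". play_rows: Moves the arm, as the interface text tells. Its arguments: {"type":"object","properties":{"linear":{"type":"array","items":{"type":"array","items":{"type":"number"}}},"turn":{"type":"array","items":{"type":"number"}},"hand":{"type":"number"}},"required":["linear","turn"]}

```bash
mkdir -p pics; python3 - <<'E'
from plant import *
import cv2,numpy as np
for n in ["side","top","wrist"]:
    i=camera_info(n); print(n,i)
s=state(); print(s)
a=[]
for n in ["side","top"]:
    f=grab_frame(n); a.append(f)
    cv2.imwrite(f"pics/{n}0.png",f[:,:,::-1])
    for t in ["lid_grip","objective_0_mid","objective_1_mid","bin_lid"]:
        print(n,t,[(np.round(d["location"],1),round(d["p"],2),int(d["region"].sum())) for d in trace(n,t)][:3])
E
```

```text
side {'camera_matrix': array([[502.06493277,   0.        , 317.95871692],
       [  0.        , 502.06493277, 191.69064342],
       [  0.        ,   0.        ,   1.        ]]), 'origin': array([ 0.14739156, -0.63383396,  0.44466074]), 'attitude': array([-0.52095599,  0.80545888, -0.24012502,  0.14893228])}
top {'camera_matrix': array([[378.8452289 ,   0.        , 313.73609761],
       [  0.        , 378.8452289 , 200.60237175],
       [  0.        ,   0.        ,   1.        ]]), 'origin': array([0.38444674, 0.03043035, 0.90358034]), 'attitude': array([ 0.07201616, -0.69393198,  0.71223791, -0.07739019])}
wrist {'camera_matrix': array([[309.70691629,   0.        , 325.37882927],
       [  0.        , 309.70691629, 201.80752242],
       [  0.        ,   0.        ,   1.        ]]), 'mount': array([[ 1.82485536e-04, -9.53590084e-01, -3.01107819e-01,
         7.71192933e-02],
       [ 9.99998589e-01, -3.28726986e-04,  1.64710460e-03,
        -2.08140596e-04],
       [-1.66964488e-03, -3.01107695e-01,  9.53588679e-01,
        -1.42523951e-01],
       [ 0.00000000e+00,  0.00000000e+00,  
[... 520 characters left out ...]
t': array([-3.38174661e-04,  2.21551291e-01,  9.75148178e-01, -9.70881962e-04]), 'contact_force': array([-0.49643501,  0.16262969,  0.10117564]), 'ft_torque': array([-0.07037523, -0.0141616 ,  0.04220411]), 'grasp_force': 0.0, 'gripper_width': 1.0014158127617905}
side lid_grip [(array([293.2, 182.5]), 0.93, 4039)]
side objective_0_mid [(array([281.4, 298. ]), 0.93, 456), (array([296.5, 183.5]), 0.21, 4071)]
side objective_1_mid [(array([273.2, 273.8]), 0.79, 360)]
side bin_lid [(array([294.6, 183. ]), 0.58, 4196)]
top lid_grip []
top objective_0_mid [(array([373.8, 263.8]), 0.55, 127)]
top objective_1_mid [(array([263.5, 191.2]), 0.43, 6339)]
top bin_lid [(array([263.4, 192. ]), 0.97, 6587)]
```

```bash
cd pics; python3 - <<'E'
import cv2,numpy as np
a=cv2.imread("side0.png");b=cv2.imread("top0.png")
cv2.imwrite("both_crop.png",np.hstack([cv2.resize(a[110:340,190:390],None,fx=2,fy=2),cv2.resize(b[110:340,190:390],None,fx=2,fy=2)]))
E
```

```text
(no output)
```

View pics/both_crop.png

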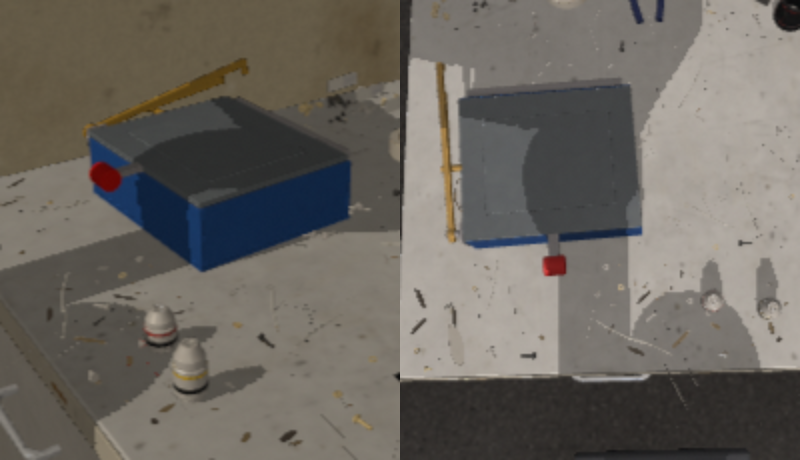

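View pics/top0.png

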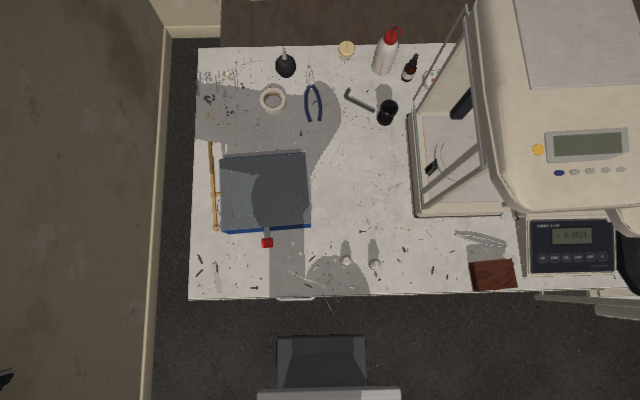

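```bash
cat > h.py <<'E'
from plant import *
import cv2,numpy as np
from scipy.spatial.transform import Rotation as R
def rot(q): return R.from_quat([q[1],q[2],q[3],q[0]]).as_matrix()
def ray(n,uv,s=None):
    c=camera_info(n);K=c["camera_matrix"]
    x=(np.array(uv,float)-K[:2,2])/K[0,0]
    if n=="wrist":
        r=np.hypot(*x); d=np.array([*(x/r*np.sin(r)),np.cos(r)]) if r>0 else np.array([0,0,1.])
        T=rot(s["tool_rot"]);M=c["mount"]
        return s["tool_pos"]+T@M[:3,3],T@M[:3,:3]@d
    d=np.array([*x,1]);d/=np.linalg.norm(d)
    return c["origin"],rot(c["attitude"])@d
def plane(r,z): o,d=r; return o+d*(z-o[2])/d[2]
def tri(*rs):
    A=[np.eye(3)-np.outer(d,d) for o,d in rs]
    p=np.linalg.solve(sum(A),sum(a@o for a,(o,d) in zip(A,rs)))
    return p,[round(1e3*np.linalg.norm(a@(p-o)),1) for a,(o,d) in zip(A,rs)]
def red(f):
    h=f.astype(int);m=((h[...,0]>110)&(h[...,1]<60)&(h[...,2]<60)).astype(np.uint8)
    n,l,st,c=cv2.connectedComponentsWithStats(m)
    return [(st[i,4],c[i]) for i in range(1,n) if st[i,4]>15]
def cen(n,t):
    d=trace(n,t)
    if not d: return None
    y,x=np.nonzero(d[0]["region"]);print(n,t,round(d[0]["p"],2),x.min(),x.max(),y.min(),y.max())
    return np.array([(x.min()+x.max())/2,(y.min()+y.max())/2])
E
python3 - <<'E'
from h import *
F={n:grab_frame(n) for n in("side","top")}
for n in F: print(n,red(F[n]))
g=lambda n,k:[c for a,c in red(F[n]) if np.hypot(*(c-k))<12][0]
print("grip",tri(ray("side",g("side",[242,198])),ray("top",g("top",[266,243]))))
for t in("objective_0_mid","objective_1_mid"):
    S,T=cen("side",t),cen("top",t)
    if S is not None and T is not None: print(t,tri(ray("side",S),ray("top",T)))
    if S is not None: print("  side plane",plane(ray("side",S),.022 if '0' in t else .017))
print("obj1",plane(ray("top",[345.5,260]),.02))
m=trace("top","bin_lid")[0]["region"].astype(np.uint8)
m=cv2.morphologyEx(m,cv2.MORPH_OPEN,np.ones((21,21)))
r=cv2.minAreaRect(cv2.findContours(m,0,1)[0][0]);print(r)
P=np.array([plane(ray("top",b),.066) for b in cv2.boxPoints(r)]);print(P.round(3),P.mean(0).round(4))
for i in range(4):
    e=P[(i+1)%4]-P[i];print(np.linalg.norm(e).round(3),np.degrees(np.arctan2(e[1],e[0])).round(1))
E
```

```text
side []
top [(np.int32(104), array([390.49038462,  36.00961538])), (np.int32(56), array([266.17857143, 242.85714286]))]Traceback (most recent call last):
  File "<stdin>", line 5, in <module>
  File "<stdin>", line 4, in <lambda>
IndexError: list index out of range
```

```bash
sed -i 's/m=((h.*astype(np.uint8)/m=((h[...,0]>80)\&(h[...,0]>2.5*h[...,1])\&(h[...,0]>2.5*h[...,2])).astype(np.uint8)/' h.py
python3 - <<'E'
from h import *
F={n:grab_frame(n) for n in("side","top")}
for n in F: print(n,red(F[n]))
print(F["side"][198,242])
g=lambda n,k:[c for a,c in red(F[n]) if np.hypot(*(c-k))<12][0]
try: print("grip",tri(ray("side",g("side",[242,198])),ray("top",g("top",[266,243]))))
except Exception as e: print(e)
for t in("objective_0_mid","objective_1_mid"):
    S,T=cen("side",t),cen("top",t)
    if S is not None and T is not None: print(t,tri(ray("side",S),ray("top",T)))
    if S is not None: print("  side plane",plane(ray("side",S),.022 if '0' in t else .017))
print("obj1",plane(ray("top",[345.5,260]),.02))
m=trace("top","bin_lid")[0]["region"].astype(np.uint8)
m=cv2.morphologyEx(m,cv2.MORPH_OPEN,np.ones((21,21)))
r=cv2.minAreaRect(cv2.findContours(m,0,1)[0][0]);print(r)
P=np.array([plane(ray("top",b),.066) for b in cv2.boxPoints(r)]);print(P.round(3),P.mean(0).round(4))
for i in range(4):
    e=P[(i+1)%4]-P[i];print(np.linalg.norm(e).round(3),np.degrees(np.arctan2(e[1],e[0])).round(1))
E
```

```text
side [(np.int32(152), array([242.21710526, 197.96710526]))]
top [(np.int32(16), array([398.6875,  29.9375])), (np.int32(154), array([390.22727273,  36.77922078])), (np.int32(94), array([266.94680851, 242.38297872]))]
[100   7   4]
grip (array([0.47257876, 0.12777589, 0.06372683]), [np.float64(0.4), np.float64(0.4)])
side objective_0_mid 0.85 276 293 279 309
top objective_0_mid 0.43 368 381 258 270
objective_0_mid (array([ 0.42113312, -0.11456053,  0.02184395]), [np.float64(0.1), np.float64(0.1)])
  side plane [ 0.4209635  -0.11473327  0.022     ]
side objective_1_mid 0.89 262 277 263 285
top objective_1_mid 0.52 340 351 255 266
objective_1_mid (array([ 0.43136087, -0.0488946 ,  0.01501265]), [np.float64(0.1), np.float64(0.1)])
  side plane [ 0.43014649 -0.05162801  0.017     ]
obj1 [ 0.43214465 -0.04845985  0.02      ]
((264.1009826660156, 191.0199432373047), (72.45948791503906, 89.18859100341797), 87.1375961303711)
[[0.673 0.241 0.066]
 [0.679 0.035 0.066]
 [0.509 0.03  0.066]
 [0.504 0.229 0.066]] [0.5912 0.1337 0.066 ]
0.207 -88.4
0.17 -178.6
0.198 91.4
0.17 4.2
```

>>> {"fn": "play_rows", "kwargs": {"linear": [[0.02,-0.0435,0],[0.02,-0.0435,0],[0.02,-0.0435,0],[0.02,-0.0435,0],[0.02,-0.0435,0],[0.02,-0.0435,0],[0.02,-0.0435,0],[0.02,-0.0435,0]], "turn": [3,3,3,3,3,3,3,3], "hand": 0.06}}

```text
time: 1.95
tool_pos: [0.4305, 0.2142, 0.2316]
tool_rot: [0.0, 0.013, 1.0, 0.0]
contact_force: [0.3, 0.5, 0.1]
gripper_width: 0.701
grasp_force: 0.0
```

>>> {"fn": "play_rows", "kwargs": {"linear": [[0.02,-0.0435,0],[0.02,-0.0435,0],[0,0,-0.03],[0,0,-0.03],[0,0,-0.02],[0,0,0],[0,0,0]], "turn": [2,2,0,0,0,0,0]}}

```text
time: 2.82
tool_pos: [0.4706, 0.1288, 0.1524]
tool_rot: [0.001, -0.021, 1.0, 0.0]
contact_force: [0.6, 0.5, 0.2]
gripper_width: 0.698
grasp_force: 0.0
```

```bash
python3 - <<'E'
from h import *
s=state();f=grab_frame("wrist");cv2.imwrite("pics/w1.png",f[:,:,::-1])
print(s["time"],s["tool_pos"],np.degrees(np.arctan2(*(rot(s["tool_rot"])[:2,1][::-1]))))
for a,c in red(f): print(a,c,plane(ray("wrist",c,s),.065))
E
```

```text
2.825 [0.47061565 0.12877358 0.15240758] 92.40804763404273
769 [324.08712614 208.89336801] [0.4722091  0.12803936 0.065     ]
```

View pics/w1.png

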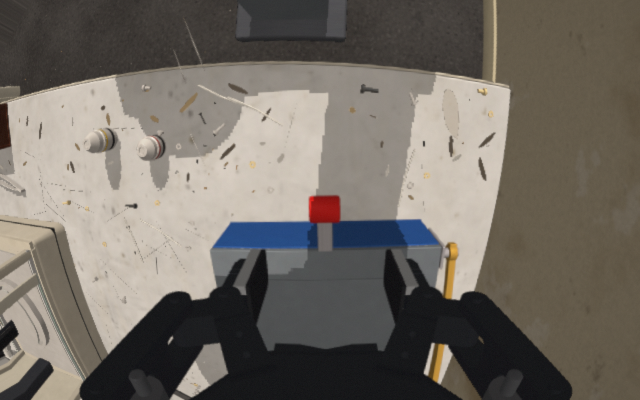

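The wrist picture shows the red roller at (324, 209), between the fingers and aligned with them. It agrees with the two-view result to within 1 mm, so I'm descending.

>>> {"fn": "play_rows", "kwargs": {"linear": [[0.0015,-0.001,-0.03],[0,0,-0.03],[0,0,-0.025],[0,0,-0.015],[0,0,-0.007],[0,0,0]], "turn": [0,0,0,0,0,0]}}

```text
time: 3.62
tool_pos: [0.4719, 0.1277, 0.0448]
tool_rot: [0.0, -0.021, 1.0, 0.0]
contact_force: [0.4, -0.6, 1.6]
gripper_width: 0.704
grasp_force: 0.0
```

>>> {"fn": "play_rows", "kwargs": {"linear": [[0,0,0],[0,0,0],[0,0,0],[0,0,0],[0,0,0],[0,0,0]], "turn": [0,0,0,0,0,0], "hand": 0.0}}

```text
time: 4.38
tool_pos: [0.4722, 0.1278, 0.0453]
tool_rot: [0.001, -0.021, 1.0, 0.0]
contact_force: [-1.3, 0.4, 6.2]
gripper_width: 0.273
grasp_force: 59.7
```

```bash
python3 -c "
import numpy as np
p=np.r_[np.linspace(0,1.45,17),1.42,1.38,1.35,1.33,1.31,1.29]+.01
x=-.205*np.cos(p);z=.205*np.sin(p)
for a,b,q in zip(np.diff(x),np.diff(z),p[1:]):print(round(q-.01,3),[round(a*.9992,4),round(a*.04,4),round(b,4)])"
```

```text
0.091 [np.float64(0.001), np.float64(0.0), np.float64(0.0185)]
0.181 [np.float64(0.0027), np.float64(0.0001), np.float64(0.0184)]
0.272 [np.float64(0.0043), np.float64(0.0002), np.float64(0.0181)]
0.362 [np.float64(0.006), np.float64(0.0002), np.float64(0.0176)]
0.453 [np.float64(0.0075), np.float64(0.0003), np.float64(0.017)]
0.544 [np.float64(0.009), np.float64(0.0004), np.float64(0.0162)]
0.634 [np.float64(0.0105), np.float64(0.0004), np.float64(0.0153)]
0.725 [np.float64(0.0118), np.float64(0.0005), np.float64(0.0143)]
0.816 [np.float64(0.0131), np.float64(0.0005), np.float64(0.0132)]
0.906 [np.float64(0.0142), np.float64(0.0006), np.float64(0.012)]
0.997 [np.float64(0.0152), np.float64(0.0006), np.float64(0.0106)]
1.088 [np.float64(0.0161), np.float64(0.0006), np.float64(0.0092)]
1.178 [np.float64(0.0169), np.float64(0.0007), np.float64(0.0077)]
1.269 [np.float64(0.0175), np.float64(0.0007), np.float64(0.0061)]
1.359 [np.float64(0.018), np.float64(0.0007), np.float64(0.0045)]
1.45 [np.float64(0.0183), np.float64(0.0007), np.float64(0.0029)]
1.42 [np.float64(-0.0061), np.float64(-0.0002), np.float64(-0.0008)]
1.38 [np.float64(-0.0081), np.float64(-0.0003), np.float64(-0.0013)]
1.35 [np.float64(-0.006), np.float64(-0.0002), np.float64(-0.0012)]
1.33 [np.float64(-0.004), np.float64(-0.0002), np.float64(-0.0009)]
1.31 [np.float64(-0.004), np.float64(-0.0002), np.float64(-0.001)]
1.29 [np.float64(-0.004), np.float64(-0.0002), np.float64(-0.0011)]
```

>>> {"fn": "play_rows", "kwargs": {"linear": [[0.001,0,0.0185],[0.0027,0.0001,0.0184],[0.0043,0.0002,0.0181],[0.006,0.0002,0.0176],[0.0075,0.0003,0.017],[0.009,0.0004,0.0162],[0.0105,0.0004,0.0153],[0.0118,0.0005,0.0143]], "turn": [0,0,0,0,0,0,0,0]}}

```text
time: 5.38
tool_pos: [0.5238, 0.1307, 0.1801]
tool_rot: [-0.002, -0.021, 1.0, 0.001]
contact_force: [1.5, 6.9, -5.8]
gripper_width: 0.271
grasp_force: 59.0
```

>>> {"fn": "play_rows", "kwargs": {"linear": [[0.0131,0.0005,0.0132],[0.0142,0.0006,0.012],[0.0152,0.0006,0.0106],[0.0161,0.0006,0.0092],[0.0169,0.0007,0.0077],[0.0175,0.0007,0.0061],[0.018,0.0007,0.0045],[0.0183,0.0007,0.0029]], "turn": [0,0,0,0,0,0,0,0]}}

```text
time: 6.38
tool_pos: [0.6532, 0.1382, 0.2468]
tool_rot: [-0.001, -0.022, 1.0, 0.003]
contact_force: [-3.1, 12.2, -1.6]
gripper_width: 0.271
grasp_force: 59.1
```

>>> {"fn": "play_rows", "kwargs": {"linear": [[0,0,0],[0,0,0],[0,0,0],[0,0,0]], "turn": [0,0,0,0]}}

```text
time: 6.88
tool_pos: [0.6533, 0.1382, 0.2468]
tool_rot: [-0.0, -0.022, 1.0, 0.003]
contact_force: [-1.9, 12.1, -1.6]
gripper_width: 0.27
grasp_force: 59.2
```

```bash
python3 - <<'E'
from h import *
f=grab_frame("side");cv2.imwrite("pics/s2.png",cv2.resize(f[80:280,180:430],None,fx=2.6,fy=2.6)[:,:,::-1])
E
```

```text
(no output)
```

View pics/s2.png

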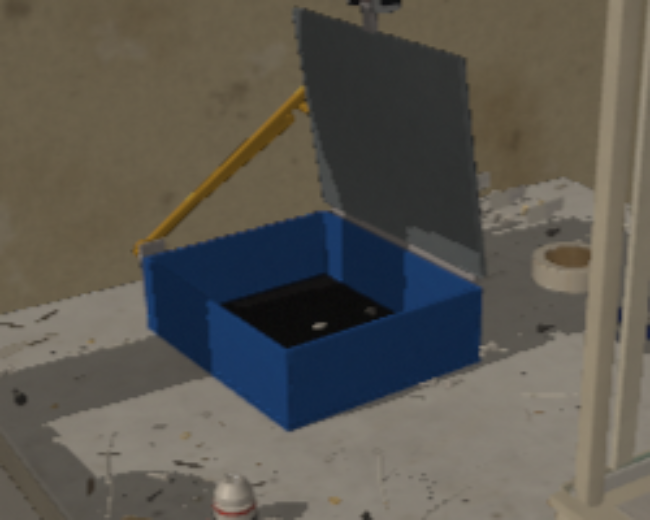

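The side view shows the lid nearly vertical with the stay's end at the lid's side pin (300, 95 in the crop). Next I'm lowering it onto the notch, shifting slightly in +y to relieve the side force.

>>> {"fn": "play_rows", "kwargs": {"linear": [[-0.0061,0.001,-0.0008],[-0.0081,0.001,-0.0013],[-0.006,0,-0.0012],[-0.004,0,-0.0009],[0,0,0],[0,0,0]], "turn": [0,0,0,0,0,0]}}

```text
time: 7.68
tool_pos: [0.6335, 0.137, 0.2436]
tool_rot: [0.006, -0.021, 1.0, 0.001]
contact_force: [14.2, 4.4, -4.8]
gripper_width: 0.272
grasp_force: 59.2
```

>>> {"fn": "play_rows", "kwargs": {"linear": [[-0.004,0,-0.001],[-0.004,0,-0.0011],[0,0,0],[0,0,0]], "turn": [0,0,0,0]}}

```text
time: 8.18
tool_pos: [0.6305, 0.1368, 0.2431]
tool_rot: [0.013, -0.02, 1.0, 0.001]
contact_force: [31.0, 5.9, -8.2]
gripper_width: 0.265
grasp_force: 59.7
```

The lid resists further closing, so the stay holds. I'm relieving the force, opening and rising.

>>> {"fn": "play_rows", "kwargs": {"linear": [[0.004,0,0.001],[0.004,0,0.001],[0,0,0]], "turn": [0,0,0]}}

```text
time: 8.55
tool_pos: [0.6333, 0.137, 0.2436]
tool_rot: [0.005, -0.02, 1.0, 0.001]
contact_force: [12.1, 4.8, -3.8]
gripper_width: 0.267
grasp_force: 60.3
```

>>> {"fn": "play_rows", "kwargs": {"linear": [[0,0,0],[0,0,0],[0,0,0],[0,0,0]], "turn": [0,0,0,0], "hand": 0.05}}

```text
time: 9.05
tool_pos: [0.6293, 0.1366, 0.2416]
tool_rot: [-0.0, -0.021, 1.0, -0.0]
contact_force: [0.0, -0.5, -0.1]
gripper_width: 0.583
grasp_force: 0.0
```

>>> {"fn": "play_rows", "kwargs": {"linear": [[0,0,0.015],[0,0,0.03],[-0.01,0,0.03],[-0.04,-0.01,0.01],[-0.04,-0.03,0],[-0.03,-0.04,0],[-0.03,-0.045,0],[-0.03,-0.045,0]], "turn": [0,0,0,0,0,0,0,0]}}

```text
time: 10.05
tool_pos: [0.4484, -0.0342, 0.3281]
tool_rot: [0.001, -0.021, 1.0, -0.0]
contact_force: [0.3, -0.3, 0.5]
gripper_width: 0.587
grasp_force: 0.0
```

```bash
python3 - <<'E'
from h import *
s=state();print(s["tool_pos"],s["contact_force"])
f=grab_frame("side");cv2.imwrite("pics/s3.png",cv2.resize(f[20:320,180:430],None,fx=1.9,fy=1.9)[:,:,::-1])
t="objective_0_mid"
S=cen("side",t);grab_frame("top");T=cen("top",t);print(S,T)
if S is not None:print(plane(ray("side",S),.0225))
if T is not None and S is not None:print(tri(ray("side",S),ray("top",T)))
f=grab_frame("wrist");W=cen("wrist",t)
if W is not None:
  print(plane(ray("wrist",W,s),.0225))
  if S is not None:print(tri(ray("side",S),ray("wrist",W,s)))
E
```

```text
[ 0.44840943 -0.03421207  0.32813962] [ 0.29436941 -0.26179438  0.5026859 ]
side objective_0_mid 0.83 276 293 279 310
top objective_0_mid 0.68 368 380 258 269
[284.5 294.5] [374.  263.5]
[ 0.4200632  -0.11637299  0.0225    ]
(array([ 0.42202519, -0.11360078,  0.02014034]), [np.float64(0.4), np.float64(0.4)])
wrist objective_0_mid 0.65 263 281 130 146
[ 0.41952727 -0.11301687  0.0225    ]
(array([ 0.42054366, -0.11368882,  0.0204198 ]), [np.float64(0.8), np.float64(0.8)])
```

View pics/s3.png

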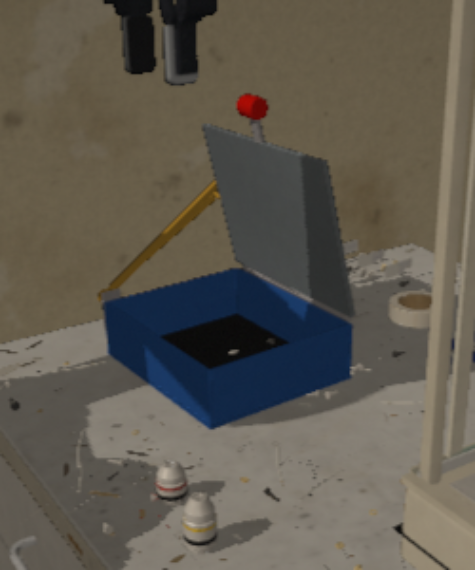

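The picture shows the lid propped on the stay with the gripper clear, and both objectives standing undisturbed. I'm moving on to the yellow one at about (0.421, -0.114).

>>> {"fn": "play_rows", "kwargs": {"linear": [[-0.004,-0.01,-0.025],[-0.004,-0.01,-0.025],[-0.004,-0.01,-0.025],[-0.004,-0.01,-0.025],[-0.004,-0.01,-0.025],[-0.004,-0.01,-0.025],[-0.0035,-0.02,-0.02],[0,0,-0.018]], "turn": [-7.5,-7.5,-7.5,-7.5,-7.5,-7.5,-7.5,-7.5]}}

```text
time: 11.35
tool_pos: [0.4224, -0.113, 0.1379]
tool_rot: [-0.0, 0.483, 0.875, -0.0]
contact_force: [0.6, 0.5, -0.2]
gripper_width: 0.587
grasp_force: 0.0
```

>>> {"fn": "play_rows", "kwargs": {"linear": [[0,0,0],[0,0,0]], "turn": [0,0]}}

```text
time: 11.6
tool_pos: [0.4227, -0.1127, 0.1394]
tool_rot: [0.0, 0.48, 0.877, 0.0]
contact_force: [-0.5, -0.4, 0.2]
gripper_width: 0.59
grasp_force: 0.0
```

```bash
python3 - <<'E'
from h import *
s=state();print(s["tool_pos"],np.degrees(np.arctan2(*(rot(s["tool_rot"])[:2,1][::-1]))))
f=grab_frame("wrist");cv2.imwrite("pics/w4.png",f[:,:,::-1])
t="objective_0_mid";W=cen("wrist",t);print(W)
for z in(.0,.0225,.045): print(z,plane(ray("wrist",W,s),z))
print(tri(ray("wrist",W,s),ray("side",[284.5,294.5])))
W=cen("wrist","objective_1_mid")
if W is not None: print(plane(ray("wrist",W,s),.017))
E
```

```text
[ 0.42274862 -0.112707    0.13941027] 32.5955720630828
wrist objective_0_mid 0.67 309 336 180 214
[322.5 197. ]
0.0 [ 0.42444958 -0.11999703  0.        ]
0.0225 [ 0.42098689 -0.11423643  0.0225    ]
0.045 [ 0.4175242  -0.10847582  0.045     ]
(array([ 0.42111776, -0.11457636,  0.02103132]), [np.float64(0.1), np.float64(0.1)])
wrist objective_1_mid 0.78 359 388 126 155
[ 0.43151165 -0.04907134  0.017     ]
```

View pics/w4.png

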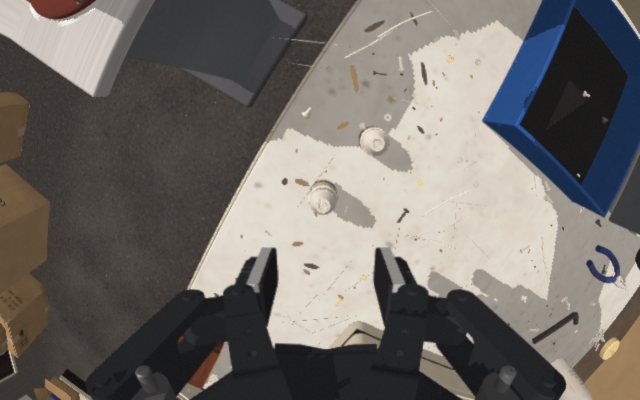

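The wrist view shows the yellow-band objective at (322, 197) and the red-band one at (373, 140), clear of the closing line. The measured mid-height of 21 mm agrees with the text.

>>> {"fn": "play_rows", "kwargs": {"linear": [[-0.0017,-0.0015,-0.03],[0,0,-0.03],[0,0,-0.03],[0,0,-0.025],[0,0,-0.014],[0,0,-0.005],[0,0,0],[0,0,0]], "turn": [0,0,0,0,0,0,0,0]}}

```text
time: 12.75
tool_pos: [0.4211, -0.1151, 0.0057]
tool_rot: [0.001, 0.482, 0.876, 0.0]
contact_force: [1.1, 0.4, 0.4]
gripper_width: 0.583
grasp_force: 0.0
```

>>> {"fn": "play_rows", "kwargs": {"linear": [[0,0,0],[0,0,0],[0,0,0],[0,0,0],[0,0,0]], "turn": [0,0,0,0,0], "hand": 0.0}}

```text
time: 13.38
tool_pos: [0.4209, -0.115, 0.0055]
tool_rot: [0.001, 0.482, 0.876, 0.0]
contact_force: [-1.3, 1.2, 6.3]
gripper_width: 0.265
grasp_force: 59.0
```

>>> {"fn": "play_rows", "kwargs": {"linear": [[0,0,0.01],[0,0,0.025],[0,0,0.035],[0,0,0.035],[0,0,0.03],[0,0,0.01],[0,0,0]], "turn": [0,0,0,0,0,0,0]}}

```text
time: 14.25
tool_pos: [0.4203, -0.1147, 0.1496]
tool_rot: [0.0, 0.482, 0.876, 0.0]
contact_force: [0.4, 0.2, -2.0]
gripper_width: 0.266
grasp_force: 58.9
```

>>> {"fn": "play_rows", "kwargs": {"linear": [[0.0166,0.0296,0],[0.0166,0.0296,0],[0.0166,0.0296,0],[0.0166,0.0296,0],[0.0166,0.0296,0],[0.0166,0.0296,0],[0.0166,0.0296,0],[0.0166,0.0296,0]], "turn": [7.5,7.5,7.5,7.5,7.5,7.5,7.5,7.5]}}

```text
time: 15.25
tool_pos: [0.5521, 0.1231, 0.1468]
tool_rot: [-0.002, -0.023, 1.0, -0.0]
contact_force: [0.9, -0.1, -0.8]
gripper_width: 0.265
grasp_force: 59.0
```

>>> {"fn": "play_rows", "kwargs": {"linear": [[0,0,0],[0,0,0]], "turn": [0,0]}}

```text
time: 15.5
tool_pos: [0.5518, 0.1217, 0.1477]
tool_rot: [-0.002, -0.021, 1.0, -0.0]
contact_force: [0.4, -0.2, 0.1]
gripper_width: 0.269
grasp_force: 59.1
```

```bash
python3 - <<'E'
from h import *
f=grab_frame("side");w=grab_frame("wrist")
cv2.imwrite("pics/sw5.png",np.vstack([cv2.resize(f[50:320,180:430],(500,540))[:,:,::-1][:290],w[100:400,70:570,::-1]]))
E
```

```text
(no output)
```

View pics/sw5.png

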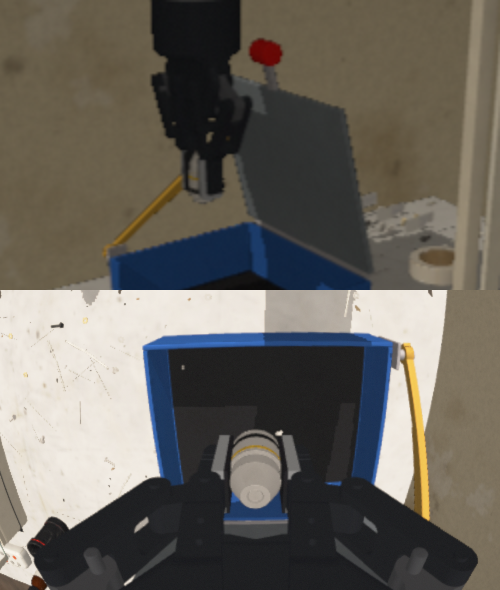

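The objective is held upright over the open bin, with the opening centred around it, so I'm lowering it.

>>> {"fn": "play_rows", "kwargs": {"linear": [[0,0,-0.03],[0,0,-0.03],[0,0,-0.03],[0,0,-0.025],[0,0,-0.013],[0,0,-0.004],[0,0,0],[0,0,0]], "turn": [0,0,0,0,0,0,0,0]}}

```text
time: 16.6
tool_pos: [0.554, 0.1222, 0.0189]
tool_rot: [0.001, -0.021, 1.0, 0.0]
contact_force: [-0.3, 0.6, -0.7]
gripper_width: 0.262
grasp_force: 59.1
```

>>> {"fn": "play_rows", "kwargs": {"linear": [[0,0,-0.0015],[0,0,-0.0015],[0,0,-0.001],[0,0,0]], "turn": [0,0,0,0]}}

```text
time: 17.1
tool_pos: [0.5529, 0.1221, 0.0134]
tool_rot: [-0.0, -0.021, 1.0, -0.0]
contact_force: [-0.2, 0.3, -1.3]
gripper_width: 0.262
grasp_force: 59.1
```

>>> {"fn": "play_rows", "kwargs": {"linear": [[0,0,-0.001],[0,0,-0.001],[0,0,-0.001],[0,0,0]], "turn": [0,0,0,0]}}

```text
time: 17.6
tool_pos: [0.553, 0.1221, 0.0105]
tool_rot: [-0.0, -0.021, 1.0, -0.0]
contact_force: [0.7, 0.7, -1.0]
gripper_width: 0.265
grasp_force: 59.1
```

>>> {"fn": "play_rows", "kwargs": {"linear": [[0,0,-0.0007],[0,0,-0.0007],[0,0,0]], "turn": [0,0,0]}}

```text
time: 17.98
tool_pos: [0.5532, 0.1221, 0.0096]
tool_rot: [0.0, -0.021, 1.0, -0.0]
contact_force: [-1.8, -0.4, 1.6]
gripper_width: 0.265
grasp_force: 59.4
```

>>> {"fn": "play_rows", "kwargs": {"linear": [[0,0,-0.0005],[0,0,0]], "turn": [0,0]}}

```text
time: 18.23
tool_pos: [0.5532, 0.1221, 0.0095]
tool_rot: [-0.0, -0.021, 1.0, -0.0]
contact_force: [-2.8, -0.4, 5.6]
gripper_width: 0.263
grasp_force: 59.9
```

>>> {"fn": "play_rows", "kwargs": {"linear": [[0,0,0],[0,0,0],[0,0,0],[0,0,0]], "turn": [0,0,0,0], "hand": 0.05}}

```text
time: 18.73
tool_pos: [0.553, 0.1221, 0.0086]
tool_rot: [-0.0, -0.021, 1.0, 0.0]
contact_force: [0.1, 0.1, 0.5]
gripper_width: 0.585
grasp_force: 0.0
```

>>> {"fn": "play_rows", "kwargs": {"linear": [[0,0,0.015],[0,0,0.03],[0,0,0.035],[0,0,0.04],[0,0,0.04],[-0.03,0,0.03],[-0.04,0,0],[-0.04,0,0]], "turn": [0,0,0,0,0,0,0,0]}}

```text
time: 19.73
tool_pos: [0.4424, 0.1221, 0.2006]
tool_rot: [0.001, -0.021, 1.0, 0.0]
contact_force: [0.1, 0.6, -0.4]
gripper_width: 0.588
grasp_force: 0.0
```

```bash
python3 - <<'E'
from h import *
s=state();print(s["time"],s["tool_pos"],s["contact_force"])
f=grab_frame("side");w=grab_frame("wrist")
cv2.imwrite("pics/sw6.png",np.hstack([cv2.resize(f[20:320,180:430],(450,540))[:,:,::-1],cv2.copyMakeBorder(w[70:400,150:500,::-1],0,210,0,0,0)]))
W=cen("wrist","objective_0_mid")
if W is not None: print(plane(ray("wrist",W,s),.0275))
E
```

```text
19.725 [0.44244148 0.12213958 0.20057937] [ 0.11150379  0.56536458 -0.39868262]
wrist objective_0_mid 0.9 310 331 261 292
[0.55858116 0.12163683 0.0275    ]
```

View pics/sw6.png

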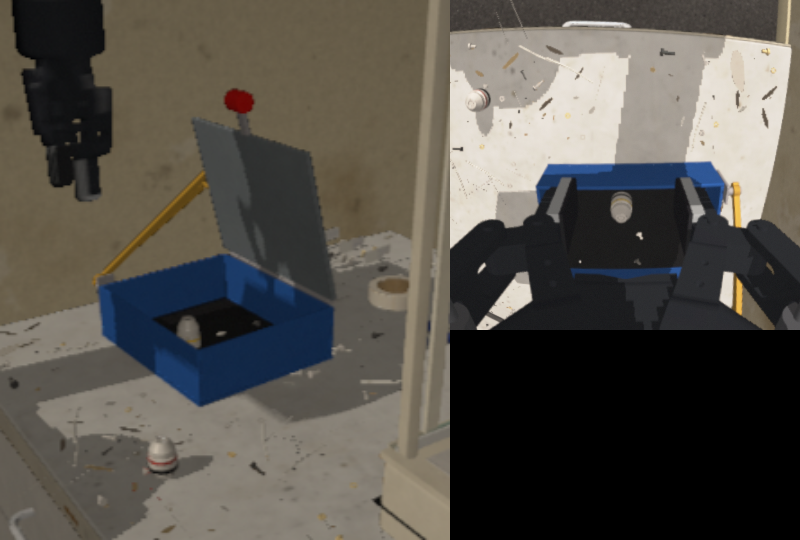

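The objective stands upright inside the bin (side view 189, 332; wrist view 621, 207). The lid is propped, the red-band one is standing in place, and the arm is clear.

```bash
python3 -c "
from plant import *
print(job_done())"
```

```text
the job is handed in; nothing more can be done
None
```

The lid is propped open on its stay, the yellow-band objective stands upright in the bin, the red-band one was left where it stood, and I handed the job in at about 20 s; the hand-in gave no verdict.

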